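# Set the slat stop gauge and clip its cover on

## Task

Pull the sprung slide of the slat stop gauge out by its orange grip until its black line stands at the red mark, then put the blue clip cover squarely over the gauge's head, where its tongue locks the slide, and press it down until it snaps and sits fully home. Finish while still pressing the cover down with a light steady push (about 10 N): do not let up or let go at the end. Leave the other things on the bench where they are.

Things in the scene. Friction and masses are not known exactly. Their poses are not given: they have to be found in the camera images.
- gauge: Slat stop gauge, fixed, in another place each time. Grey base 64 (x) x 270 x 10 mm high, y -90 to +180 mm. Dark steel head at its middle: two cheeks, 64 mm over all in x, 66 mm in y, tops 30 mm up, brass snap bars in the outer sides. Between them an aluminium slide 34 mm wide, top 16 mm up. Origin: on the bench under the head's centre. z up; the slide pulls out to +y.
- slide (a joint): How far the slide is out, m along gauge +y: 0 pushed in, 0.060 with its black line at the red mark, 0.085 at its stop. At 0.060 the slide's 20 mm slot lies under the head's centre and takes the cover's 8 mm tongue. A return spring and a brake resist the pull, 5 to 7 N in all; the brake holds the slide where it is let go.
- slide_grip (a point): Centre of the slide's orange upright grip, 40 mm above the bench; moves with the slide, in line with its black line. The grip is a block 20 mm in gauge x, 14 mm in gauge y, from 16 to 56 mm above the bench, free on both x sides for pinching from above.
- mark (a point): Middle of the pair of red lines across the gauge's base, 120 mm from the head's centre along the gauge's +y, 16 mm above the bench: where the black line (slide_grip) has to come.
- seat (a point): Centre of the head's top, 30 mm above the bench: where the point cover_underside comes when the cover is fully home, with the cover's y axis along the gauge's y, either way round. Axes as the gauge's.
- cover: Blue clip cover, 82 (x) x 70 (y) x 59 mm, about 0.12 kg, loose, standing on two feet: 4 mm walls along y at x +-39 mm, 22 mm deep below a 5 mm plate, a snap bead inside each. A tongue 12 x 8 (y) mm hangs 19 mm below the plate's centre. Origin: centre of its underside, level with the feet's lower edges; z up. Half a turn about z makes no difference.
- cover_underside (a point): On the cover: centre of its plate's underside, 22 mm above its origin. Pressed on, the beads meet the snap bars 12 to 14 mm above home; the force grows to about 10 N, then drops away to nothing by 6 mm above home (the bars draw it on down), and rises again, stiffly (about 15 N per mm), once the plate rests on the head (home).
- cover_rib (a point): On the cover's grip rib: 22 mm wide (cover x), 50 mm long (cover y), rising 32 mm from the plate's top, from 27 to 59 mm above the cover's origin. This point is at its centre line, 49 mm above the origin. Pinch it across its width (along cover x) from above.
- cup: Bystander: orange plastic cup, 66 mm wide, 75 mm high, origin under its centre.
- paint_jar: Bystander: amber jar with a white lid, 60 mm wide, 70 mm high, origin under its centre.
- bowl: Bystander: blue ceramic bowl, 120 mm wide, 50 mm high, origin under its centre.
- screwdriver: Bystander: screwdriver lying on the bench beyond the gauge, about 0.2 m long.
- glue: Bystander: white glue bottle with a red cap, 56 mm wide, 150 mm high, origin under its centre.
- slat: Bystander: loose wooden slat 30 x 220 x 12 mm lying on the bench, origin under its centre.
Not all that is in view belongs to the job. Several things look just like the cover: the one meant starts farthest to the robot's right.

How it is judged:
On the way, in this order (a step that is already met when the one before it is completed fails the run):
1. the slide is out at the red mark (within 5 mm) while the cover is not yet on the head (value of joint slide between 0.055 and 0.065 m and horizontal distance between cover_underside and seat above 0.08 m), for 0.2 s.
2. the cover is snapped fully home on the head with the slide at the mark (value of joint slide between 0.055 and 0.065 m and z of cover_underside in the frame of seat below 0.002 m and horizontal distance between cover_underside and seat below 0.005 m and angle between the y axis of cover and the y axis of gauge, either way round below 0.1 rad and angle between cover's own z axis and vertical below 0.08 rad), for 0.2 s.
At the end, for the whole second after the job is handed in: Slide within 5 mm of the red mark; cover snapped home (plate within 2 mm of the head's top, 5 mm of its centre, square within 0.1 rad, level within 0.08 rad, still); the fingers still touch it and press it onto the gauge with more than 5 N through the last second (all of step 2 and contact force between cover and gauge above 5 N and contact force between the fingers and cover above 3 N and linear speed of cover below 0.02 m/s); the arm keeps its last pose, push and grip.
It fails at once if another thing on the bench is moved more than 30 mm (distance of any of cup, paint_jar, bowl, screwdriver, glue, slat from where it was at the start of the episode above 0.03 m).
It fails at once if another thing is knocked over (angle between any of cup, paint_jar, glue, bowl's own z axis and vertical above 0.6 rad).
It also fails if it takes over 61 s, if anything falls off the work surface, if the arm or the gripper's body presses on something with over 40 N, if the wrist force passes 120 N, or if a joint passes its speed limit or range.

## Robot

A 6-joint arm with a two-finger parallel gripper is mounted at the origin on the work surface. World frame = base frame: x ahead of the robot, y to its left, z up, the work surface at z = 0. Lengths are in m, angles in rad, forces in N, time in s.
With the tool pointing down it reaches from about 0.35 to 0.8 m from the base axis. Payload 7.3 kg.
Tool frame: the origin (TCP) lies at the very end of the fingers, on their centre line; the grasp point (between the pads) lies 19 mm behind it; z points along the fingers, y is the direction in which the jaws open and shut (so a half turn about z gives the same grasp; the last joint's range is limited). The gripper opens to 85 mm and grips with 20 to 120 N. Pads are 22 mm wide; open, the fingers measure 114 mm over their backs; the gripper's body (76 mm by 85 mm) begins 54 mm behind the grasp point. The pads swing forward as they close: fully open they stand 13 mm farther back than shut.
Start: joints at [-1.285, 0.342, 1.524, -0, 1.275, -0.146], TCP at [0.22, -0.477, 0.231] pointing down, gripper open.
Joint ranges: [-2.53, 2.53], [-0.77, 2.02], [0.04, 2.7], [-1, 4.14], [0.28, 2.66], [-3.11, 3.11]. Speed limits (rad/s): [2.57, 2.57, 3.14, 3.14, 3.14, 3.14].

## Interface

Orientations are given as a unit quaternion [x, y, z, w].
In Python, from workcell import readout, camera, job, models gives the robot as it stands.
- The arm moves only by the tool drive_tool, never from a script. Its argument "motion" is a list of rows, each a list of 7 numbers: the shift along the tool's x, y, z in mm, then the turn, a rotation vector about the tool's x, y, z in rad, then the closure in counts, from 0 (fully open) to 255 (shut). In form: [[dx, dy, dz, rx, ry, rz, gripper], ...]. A call has 1 to 12 rows; each row shifts and turns the pose as measured when the row begins, along the tool's axes as they then stand; what a row does not reach is not made up. A row lasts 1/10 s, in which the tool goes at most 50 mm and 8.59 degrees, less where a joint would pass 70% of its speed; a pose out of reach is approached as far as the arm can. A call is refused whole if a number of a shift passes 50 or a number of a turn 0.15, either way. A call with a gripper value outside its range is refused whole. The fingers move at their own pace and stop on an object; "grip_force" is the grip in N (left out, the last holds). Time passes only in rows, so rows that do not move let the fingers close. It gives the time, the measured TCP pose, the force and the opening at its end, in the units of the state.
- readout.get_obs(): the state, without advancing time (a new reading comes with each control period).
- camera(name): name is "side" or "top" or "wrist"; returns a dict with "frame" (480x640x3 uint8, red, green, blue), "camera_matrix" (3x3 intrinsics, pixels), "extrinsics" (4x4, takes a point from camera to world coordinates). Camera axes: x right, y down, z forward; pixel columns grow to the right and rows downward; lengths in m; the calibration is good to about 2 mm. A picture is of the moment at which its call begins. There is no depth.
- job.job_done(): hands the job in, once; it reports no verdict.
Trained networks look in the newest picture that a camera, given by its name, has taken for a name from the list of things; names that differ only in an ending like _2 or _b are one class to them, and where a whole thing is asked for, a point or a joint stands for the part that bears it (a point fixed in the world has none). Each returns a list of dicts, best first, with "score" (0 to 1); they miss things now and then, are a little off and sometimes report something else, mostly with a low value. They report only what shows in the picture. A call takes as long as a camera call. They do not tell look-alikes from the thing itself.
- models.search_frame(camera, label): "rect" ([left, top, right, bottom] in pixels, round what is visible of it).
The state is a dict: "clock": time; "joint_pos": joint angles; "qvel": joint speeds; "joint_efforts": joint torques, N m; "position": TCP position; "orientation": TCP orientation; "contact_force": force on the tool from outside, world axes, zero at the start; "moment": the same for the moment, N m; "opening": finger opening in m.
Only numpy, scipy, OpenCV 4.12 (cv2) and the standard library are available. Lean on these libraries where they do the work, as an engineer would, in place of code of your own. Each camera call takes 0.05 s, during which the arm holds its last target. There are 200 camera calls.

## Working session

There is one attempt and no reset: what is moved stays moved. The work goes in short steps, Python scripts to look and compute and a tool call to move; the robot and the scene stay as the last step left them, time stands still between calls to the robot, and variables do not carry over. Pictures are saved under pics/ and viewed, about 8 in all and at most 12, crops included, and the job is handed in when it is done.

Besides the shell and the picture viewer there is one more tool, called after "Request:" as name(argument=value, ...) on one line, values as JSON. drive_tool: Moves the arm, as the interface text tells. Its arguments: {"type":"object","properties":{"motion":{"type":"array"},"grip_force":{"type":"number"}},"required":["motion"]}

```bash
mkdir -p pics; cat > h.py <<'E'
import numpy as np, cv2
from workcell import readout, camera, job, models
def shot(n,f=None):
    c=camera(n)
    if f: cv2.imwrite('pics/'+f,c['frame'][:,:,::-1])
    return c
def ray(c,uv,z):
    K=np.array(c['camera_matrix']);T=np.array(c['extrinsics'])
    d=T[:3,:3]@np.linalg.solve(K,[uv[0],uv[1],1]);o=T[:3,3]
    return o+d*(z-o[2])/d[2]
def proj(c,p):
    K=np.array(c['camera_matrix']);T=np.array(c['extrinsics'])
    q=K@(T[:3,:3].T@(np.array(p)-T[:3,3]));return q[:2]/q[2]
E
python3 - <<'E'
from h import *
for n in ['top','side']:
    c=shot(n,n+'1.png'); print(n,np.round(c['extrinsics'],3).tolist(),np.round(c['camera_matrix'],0).tolist())
    for l in ['gauge','slide_grip','cover','cup','paint_jar','bowl','glue']:
        print(l,[(np.round(r['rect']).tolist(),round(r['score'],2)) for r in models.search_frame(n,l)[:5]])
o=readout.get_obs();print(o)
E
```

```text
top [[-0.013, -0.996, 0.094, 0.437], [-0.999, 0.016, 0.032, -0.014], [-0.033, -0.093, -0.995, 0.98], [0.0, 0.0, 0.0, 1.0]] [[434.0, 0.0, 318.0], [0.0, 434.0, 249.0], [0.0, 0.0, 1.0]]
gauge [([245.0, 241.0, 368.0, 282.0], 0.67)]
slide_grip [([289.0, 251.0, 363.0, 280.0], 0.69)]
cover [([420.0, 332.0, 462.0, 374.0], 0.91), ([322.0, 175.0, 365.0, 218.0], 0.9), ([293.0, 305.0, 340.0, 354.0], 0.86), ([487.0, 223.0, 540.0, 270.0], 0.66)]
cup [([422.0, 194.0, 460.0, 227.0], 0.69)]
paint_jar [([427.0, 271.0, 457.0, 295.0], 0.79)]
bowl [([106.0, 234.0, 164.0, 286.0], 0.64), ([131.0, 176.0, 177.0, 209.0], 0.49), ([425.0, 193.0, 460.0, 227.0], 0.16)]
glue [([130.0, 175.0, 178.0, 210.0], 0.61)]
side [[-0.966, -0.124, 0.226, 0.282], [-0.258, 0.492, -0.832, 0.888], [-0.008, -0.862, -0.507, 0.628], [0.0, 0.0, 0.0, 1.0]] [[492.0, 0.0, 318.0], [0.0, 492.0, 237.0], [0.0, 0.0, 1.0]]
gauge [([279.0, 244.0, 358.0, 323.0], 0.73)]
slide_grip [([310.0, 246.0, 349.0, 290.0], 0.62)]
cover [([366.0, 260.0, 415.0, 302.0], 0.9), ([251.0, 226.0, 293.0, 261.0], 0.83), ([337.0, 171.0, 368.0, 200.0], 0.62), ([412.0,
[... 331 characters left out ...]
 0.8, 'joint_pos': array([-1.28498787e+00,  3.41940127e-01,  1.52408814e+00,  2.72977097e-05,
        1.27541810e+00, -1.46026191e-01]), 'qvel': array([-1.34991383e-03, -1.81626972e-03,  1.06485711e-04, -7.66475867e-05,
        1.34175798e-03, -4.30040171e-04]), 'joint_efforts': array([ 2.24459749e-03, -4.33517754e+01, -2.46264482e+01, -2.07984103e-04,
        1.42962458e-04,  2.81870706e-05]), 'position': array([ 0.219753  , -0.47681619,  0.23135676]), 'orientation': array([9.76781122e-01, 2.14239663e-01, 1.81343316e-05, 7.20565689e-05]), 'contact_force': array([ 0.1743719 , -0.56894615,  0.44163759]), 'moment': array([ 0.05462532,  0.04468304, -0.06888697]), 'opening': 0.08533454331331917}
```

View pics/top1.png

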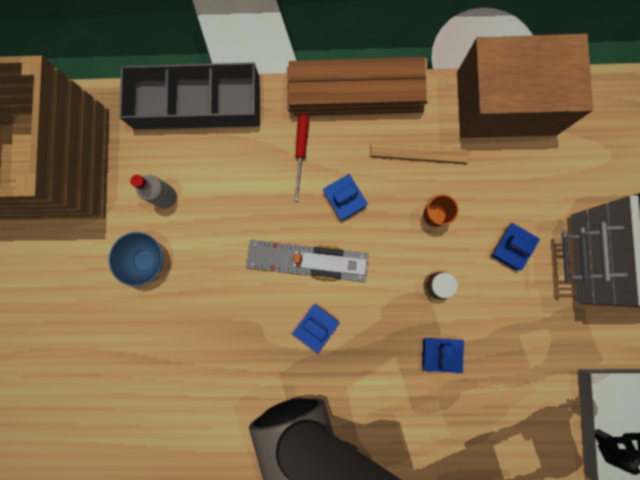

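View pics/side1.png

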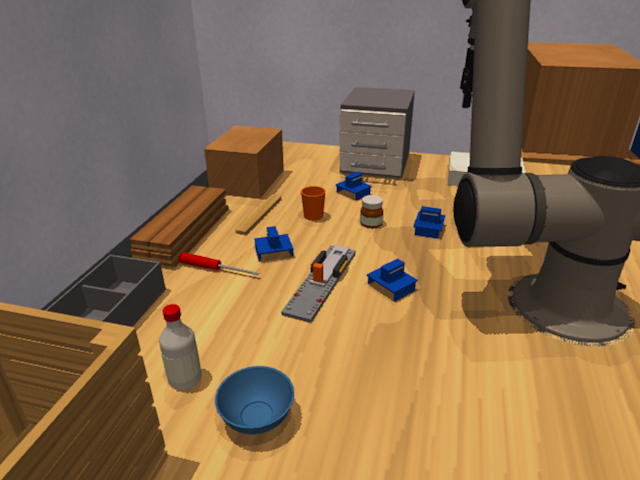

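The top view shows four look-alike covers, at (515,246), (443,355), (345,198) and (316,328). Image right is the robot's right (-y), so the cover at (515,246) is the one meant. The gauge runs from (249,257) at its +y end to (367,267), with the orange grip at (297,259).

```bash
python3 - <<'E'
from h import *
c=shot('top'); 
for n,uv,z in [('cov514',(515,244),.03),('cov443',(443,355),.03),('gL',(249,257),.01),('gR',(367,267),.01),('grip',(297,259),.056),('head',(327,263),.03),('cup',(441,211),.04),('jar',(443,286),.07),('slat',(419,154),.01)]:
    print(n,ray(c,uv,z).round(3))
f=c['frame']
a=cv2.resize(f[200:300,450:570],(480,400),interpolation=cv2.INTER_CUBIC)
b=cv2.resize(f[225:300,235:385],(800,400),interpolation=cv2.INTER_CUBIC)[:, :]
im=np.zeros((810,800,3),np.uint8);im[:400,:480]=a;im[405:805]=b
cv2.imwrite('pics/crop1.png',cv2.resize(im,(592,600))[:,:,::-1])
w=shot('wrist');T=np.array(w['extrinsics']);o=readout.get_obs()
from scipy.spatial.transform import Rotation as R
Rt=R.from_quat(o['orientation']).as_matrix()
print('wrist cam in tool',(Rt.T@(T[:3,3]-o['position'])).round(3),(Rt.T@T[:3,:3]).round(3).tolist(),np.array(w['camera_matrix']).round().tolist(), Rt.round(3).tolist())
E
```

```text
cov514 [ 0.53  -0.411  0.03 ]
cov443 [ 0.296 -0.247  0.03 ]
gL [0.513 0.172 0.01 ]
gR [ 0.486 -0.092  0.01 ]
grip [0.503 0.061 0.056]
head [ 0.495 -0.003  0.03 ]
cup [ 0.604 -0.252  0.04 ]
jar [ 0.442 -0.243  0.07 ]
slat [ 0.741 -0.215  0.01 ]
wrist cam in tool [ 0.068 -0.    -0.142] [[0.001, -0.963, -0.27], [1.0, 0.001, 0.001], [-0.001, -0.27, 0.963]] [[377.0, 0.0, 321.0], [0.0, 377.0, 241.0], [0.0, 0.0, 1.0]] [[0.908, 0.418, 0.0], [0.418, -0.908, -0.0], [0.0, 0.0, -1.0]]
```

View pics/crop1.png

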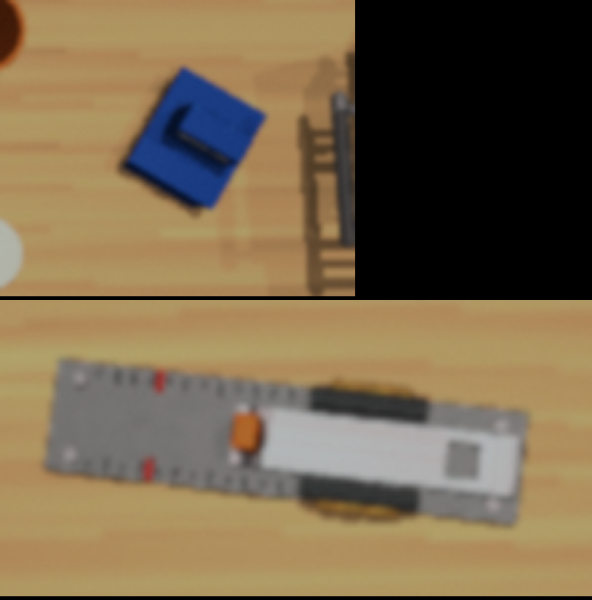

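The crop confirms it: the cover has its rib and lies clear, and the slide sits pushed in with its grip halfway to the red marks. Next I move above the grip.

```bash
cat >> h.py <<'E'
from scipy.spatial.transform import Rotation as R
def plan(p,yaw,smax=45,rmax=.14):
    "rows (tool axes, mm/rad) to reach TCP p with tool down, tool-x heading yaw (mod pi)"
    o=readout.get_obs();q=np.array(o['position']);M=R.from_quat(o['orientation']).as_matrix()
    y0=np.arctan2(M[1,0],M[0,0]);dy=(yaw-y0+np.pi/2)%np.pi-np.pi/2
    d=(np.array(p)-q)*1e3;n=int(max(np.ceil(np.linalg.norm(d)/smax),np.ceil(abs(dy)/rmax),1))
    print('tilt',M[:,2].round(3),'yaw',y0.round(3),'n',n,'force',np.round(o['contact_force'],1),'open',round(o['opening'],4),'t',o['clock'])
    for i in range(n):
        y=y0+dy*i/n;s=d/n
        print([round(float(v),1) for v in (s[0]*np.cos(y)+s[1]*np.sin(y),s[0]*np.sin(y)-s[1]*np.cos(y),-s[2])]+[0,0,round(-dy/n,3)])
E
python3 -c "
from h import *
plan([.500,.055,.19],np.radians(84.2),50)"
```

```text
tilt [ 0. -0. -1.] yaw 0.432 n 13 force [-0.1 -0.4  0. ] open 0.0852 t 0.9
[36.7, -28.1, 3.2, 0, 0, np.float64(-0.08)]
[38.8, -25.1, 3.2, 0, 0, np.float64(-0.08)]
[40.7, -21.9, 3.2, 0, 0, np.float64(-0.08)]
[42.3, -18.6, 3.2, 0, 0, np.float64(-0.08)]
[43.7, -15.2, 3.2, 0, 0, np.float64(-0.08)]
[44.7, -11.7, 3.2, 0, 0, np.float64(-0.08)]
[45.5, -8.1, 3.2, 0, 0, np.float64(-0.08)]
[46.0, -4.4, 3.2, 0, 0, np.float64(-0.08)]
[46.2, -0.7, 3.2, 0, 0, np.float64(-0.08)]
[46.1, 3.0, 3.2, 0, 0, np.float64(-0.08)]
[45.8, 6.6, 3.2, 0, 0, np.float64(-0.08)]
[45.1, 10.3, 3.2, 0, 0, np.float64(-0.08)]
[44.1, 13.8, 3.2, 0, 0, np.float64(-0.08)]
```

Request:
drive_tool(motion=[[37,-28,3,0,0,-0.08,0],[39,-25,3,0,0,-0.08,0],[41,-22,3,0,0,-0.08,0],[42,-19,3,0,0,-0.08,0],[44,-15,3,0,0,-0.08,0],[45,-12,3,0,0,-0.08,0],[45,-8,3,0,0,-0.08,0],[46,-4,3,0,0,-0.08,0],[46,-1,3,0,0,-0.08,0],[46,3,3,0,0,-0.08,0],[46,7,3,0,0,-0.08,0],[45,10,3,0,0,-0.08,0]])

```text
clock: 2.1
position: [0.4792, 0.0302, 0.1944]
orientation: [0.759, 0.651, 0.001, 0.005]
contact_force: [-0.2, -0.3, -0.2]
opening: 0.0854
```

```bash
python3 -c "
from h import *
plan([.500,.055,.19],np.radians(84.2),45)"
```

```text
tilt [ 0.007 -0.007 -1.   ] yaw 1.419 n 1 force [-0.2 -0.3 -0.2] open 0.0854 t 2.1
[27.7, 16.8, 4.4, 0, 0, np.float64(-0.051)]
```

Request:
drive_tool(motion=[[28,17,4,0,0,-0.05,0],[0,0,0,0,0,0,0]])

```text
clock: 2.3
position: [0.5023, 0.0614, 0.1899]
orientation: [0.739, 0.674, 0.001, 0.005]
contact_force: [0.6, -0.9, -0.2]
opening: 0.0852
```

```bash
python3 -c "
from h import *
c=shot('wrist','w1.png')
print(proj(c,[.501,.058,.056]),proj(c,[.495,-.003,.03]),proj(c,[.507,.117,.01]))
print(models.search_frame('wrist','slide_grip')[:2],models.search_frame('wrist','gauge')[:2])
plan([.500,.055,.19],np.radians(84.2),45)"
```

```text
[317.99688043 233.48529445] [317.53336997 294.14066823] [318.49173789 150.3464656 ]
[{'rect': [297.9, 208.3, 342.6, 369.4], 'score': 0.56}] [{'rect': [281.9, 73.5, 370.7, 369.9], 'score': 0.73}]
tilt [ 0.007 -0.006 -1.   ] yaw 1.474 n 1 force [-0.2 -1.2  0.6] open 0.0854 t 2.45
[-3.2, -0.0, 0.3, 0, 0, np.float64(0.005)]
```

View pics/w1.png

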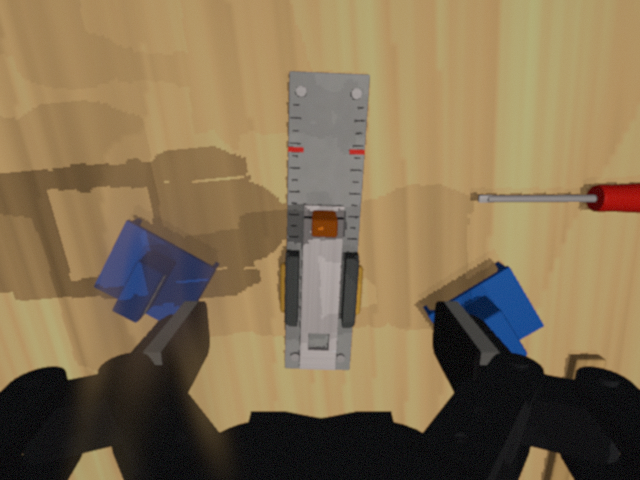

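The wrist view shows the gauge corners at about (290,71), (369,74), (285,367) and (350,370). The red marks are at (295,150) and (357,152), and the grip's top is at (324,223).

```bash
python3 -c "
from h import *
c=shot('wrist')
P=[ray(c,u,.01) for u in [(290,71),(369,74),(285,367),(350,370)]]
m=(P[0]+P[1])/2;n=(P[2]+P[3])/2;d=(m-n)[:2];print(np.round(P,4).tolist());print('len',np.linalg.norm(d),'widths',np.linalg.norm(P[0]-P[1]),np.linalg.norm(P[2]-P[3]),'head deg',np.degrees(np.arctan2(d[1],d[0])))
u=d/np.linalg.norm(d);print('head',n[:2]+.09*u,m[:2]-.18*u,'mark',ray(c,(326,151),.01),'->head',ray(c,(326,151),.01)[:2]-.12*u)
print('grip',ray(c,(324,223),.056)) 
"
```

```text
[[0.4886, 0.1761, 0.01], [0.5504, 0.168, 0.01], [0.4521, -0.0896, 0.01], [0.5154, -0.0995, 0.01]]
len 0.2689838669834704 widths 0.06232973600104457 0.06413739951235185 head deg 82.36187538142843
head [ 0.49571234 -0.00533645] [ 0.49557728 -0.00634356] mark [0.51117168 0.11236068 0.01      ] ->head [ 0.49522177 -0.0065746 ]
grip [0.5040396  0.06215394 0.056     ]
```

```bash
python3 -c "
from h import *
c=shot('wrist'); u=np.array([.1323,.991]);h=np.array([.4955,-.006])
for px,z in [((324,218),.016),((324,211),.016),((324,236),.056)]:
  r=ray(c,px,z)[:2]-h;print(px,r@u)
plan([.5035,.057,.025],np.radians(82.4),28)"
```

```text
(324, 218) 0.06312934845189956
(324, 211) 0.0692336055332372
(324, 236) 0.05798522450909343
tilt [ 0.007 -0.006 -1.   ] yaw 1.472 n 6 force [-0.3 -0.  -0.6] open 0.0855 t 2.55
[-0.0, 0.5, 27.6, 0, 0, np.float64(0.006)]
[0.0, 0.5, 27.6, 0, 0, np.float64(0.006)]
[0.0, 0.5, 27.6, 0, 0, np.float64(0.006)]
[0.0, 0.5, 27.6, 0, 0, np.float64(0.006)]
[0.0, 0.5, 27.6, 0, 0, np.float64(0.006)]
[0.0, 0.5, 27.6, 0, 0, np.float64(0.006)]
```

Request:
drive_tool(motion=[[0,0,28,0.008,0.005,0.018,0],[0,1,28,0,0,0.018,0],[0,1,28,0,0,0,0],[0,1,28,0,0,0,0],[0,0,28,0,0,0,0],[0,0,22,0,0,0,0],[0,0,0,0,0,0,0]])

```text
clock: 3.25
position: [0.5044, 0.0473, 0.0281]
orientation: [0.759, 0.651, 0.003, 0.004]
contact_force: [-0.3, -0.3, 0.6]
opening: 0.0857
```

```bash
python3 -c "
from h import *
plan([.5035,.057,.025],np.radians(82.4),28)"
```

```text
tilt [ 0.009 -0.002 -1.   ] yaw 1.418 n 1 force [-0.3 -0.3  0.6] open 0.0857 t 3.25
[9.4, -2.4, 3.1, 0, 0, np.float64(-0.02)]
```

Request:
drive_tool(motion=[[9,-2,3,0.008,0.003,-0.02,0],[0,0,0,0,0,0,0],[0,0,0,0,0,0,0]])

```text
clock: 3.55
position: [0.5051, 0.0556, 0.0278]
orientation: [0.753, 0.658, 0.002, 0.0]
contact_force: [-0.0, -0.2, 1.0]
opening: 0.0854
```

```bash
python3 -c "
from h import *
plan([.5035,.057,.025],np.radians(82.4),28)"
```

```text
tilt [ 0.004  0.002 -1.   ] yaw 1.437 n 1 force [-0.  -0.2  1. ] open 0.0854 t 3.55
[1.2, -1.7, 2.8, 0, 0, np.float64(-0.002)]
```

Request:
drive_tool(motion=[[2,-1,4,0,0,0,0],[0,0,0,0,0,0,255],[0,0,0,0,0,0,255],[0,0,0,0,0,0,255],[0,0,0,0,0,0,255],[0,0,0,0,0,0,255],[0,0,0,0,0,0,255],[0,0,0,0,0,0,255]], grip_force=50)

```text
clock: 4.35
position: [0.506, 0.0581, 0.0262]
orientation: [0.753, 0.658, 0.004, 0.002]
contact_force: [1.5, -0.1, 0.2]
opening: 0.0189
```

Request:
drive_tool(motion=[[12,0,0,0,0,0,255],[14,0,0,0,0,0,255],[14,0,0,0,0,0,255],[14,0,0,0,0,0,255],[0,0,0,0,0,0,255],[0,0,0,0,0,0,255]])

```text
clock: 4.95
position: [0.5126, 0.1086, 0.0261]
orientation: [0.753, 0.658, 0.001, 0.003]
contact_force: [0.2, -3.7, 0.4]
opening: 0.0193
```

```bash
python3 -c "
from h import *
plan([.512,.113,.026],np.radians(82.4),28)
c=shot('wrist','w2.png')
f=c['frame'];cv2.imwrite('pics/w2c.png',cv2.resize(f[60:420,220:440],None,fx=1.6,fy=1.6)[:,:,::-1])"
```

```text
tilt [ 0.006 -0.004 -1.   ] yaw 1.437 n 1 force [ 0.2 -3.7  0.4] open 0.0193 t 4.95
[4.3, -1.2, 0.1, 0, 0, np.float64(-0.001)]
```

View pics/w2c.png

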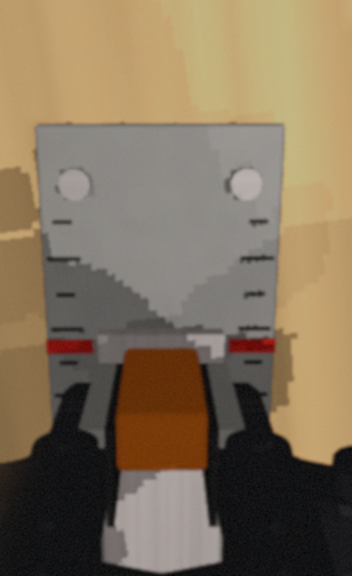

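```bash
python3 -c "
from h import *
c=shot('wrist'); u=np.array([.1323,.991]);h=np.array([.4955,-.006])
for n,px,z in [('red',(320.5,275.8),.01),('edge',(320,267),.016),('gripfront bottom',(320,278),.016),('topfront',(320,317.5),.056),('topback',(321,352),.056),('baseend',(320,138),.01)]:
  r=ray(c,px,z)[:2];print(n,r,(r-h)@u)
f=c['frame'];cv2.imwrite('pics/w3c.png',cv2.resize(f[250:300,250:390],None,fx=5,fy=5,interpolation=cv2.INTER_CUBIC)[:,:,::-1])"
```

```text
red [0.51346357 0.11647481] 0.1237491190092821
edge [0.51405345 0.12278844] 0.13008396506189246
gripfront bottom [0.51338292 0.11779852] 0.1250502457041877
topfront [0.51341416 0.1196436 ] 0.12688285436127397
topback [0.51203761 0.10686476] 0.11403690701972055
baseend [0.52117063 0.17551054] 0.1832731711823325
```

View pics/w3c.png

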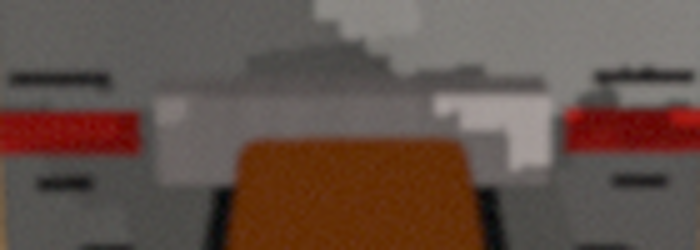

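Request:
drive_tool(motion=[[6,-1,0,0,0,0,255],[0,0,0,0,0,0,255],[0,0,0,0,0,0,0],[0,0,0,0,0,0,0],[0,0,0,0,0,0,0],[0,0,0,0,0,0,0],[0,0,0,0,0,0,0]])

```text
clock: 5.75
position: [0.5126, 0.1126, 0.0258]
orientation: [0.754, 0.657, 0.001, 0.004]
contact_force: [-0.5, 0.0, -0.1]
opening: 0.0853
```

Request:
drive_tool(motion=[[0,0,-30,0,0,0,0],[0,0,-40,0,0,0,0],[0,0,-40,0,0,0,0],[0,0,-40,0,0,0,0],[0,0,-20,0,0,0,0],[0,0,0,0,0,0,0]])

```text
clock: 6.35
position: [0.5105, 0.1133, 0.2011]
orientation: [0.754, 0.657, -0.001, 0.003]
contact_force: [0.0, -0.1, -0.1]
opening: 0.0854
```

```bash
python3 -c "
from h import *
plan([.512,.113,.19],np.radians(82.4),28)
c=shot('wrist','w4.png');f=c['frame'];v=proj(c,[.511,.117,.016]);print(v)
x,y=int(v[0]),int(v[1]);x0,y0=x-70,y-60;print(x0,y0);cv2.imwrite('pics/w4c.png',cv2.resize(f[y0:y0+230,x0:x0+140],None,fx=2.6,fy=2.6,interpolation=cv2.INTER_CUBIC)[:,:,::-1])"
```

```text
tilt [ 0.002 -0.005 -1.   ] yaw 1.435 n 1 force [ 0.  -0.1 -0.1] open 0.0854 t 6.35
[-0.0, 1.5, 11.1, 0, 0, np.float64(-0.004)]
[320.2046924  210.75040962]
250 150
```

View pics/w4c.png

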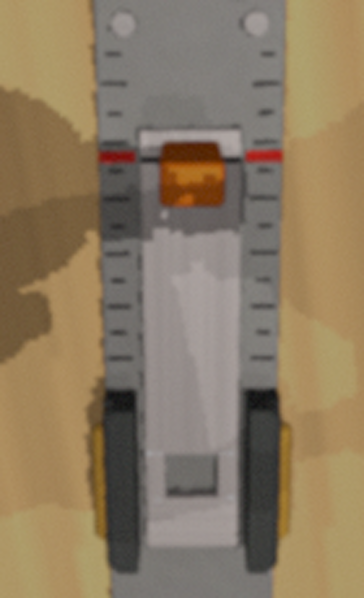

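```bash
python3 -c "
from h import *
c=shot('wrist'); u=np.array([.1323,.991]);h=np.array([.4955,-.006])
P=lambda x,y:(250+x/2.6,150+y/2.6)
for n,px,z in [('red',P(190,156),.01),('line',P(190,159.5),.016),('redL',P(117,157),.01),('redR',P(263,155),.01),('slot front',P(190,455),.016),('slot back top',P(190,496),.016),('cheek front top',P(190,402),.030),('cheek back',P(190,572),.030),('cheek front bottom',P(190,390),.01)]:
  r=ray(c,px,z)[:2];print(n,r.round(4),((r-h)@u).round(4))
for n,px,z in [('cheekL outer',P(106,487),.03),('cheekR outer',P(278,487),.03)]:
  print(n,ray(c,px,z).round(4))
"
```

```text
red [0.5125 0.1163] 0.1235
line [0.5125 0.1163] 0.1235
redL [0.4876 0.1194] 0.1232
redR [0.5374 0.1133] 0.1238
slot front [0.4977 0.0064] 0.0126
slot back top [ 0.4955 -0.0105] -0.0045
cheek front top [0.5013 0.0342] 0.0406
cheek back [ 0.4923 -0.0333] -0.0275
cheek front bottom [0.5009 0.0295] 0.0359
cheekL outer [0.4672 0.0054 0.03  ]
cheekR outer [ 0.5281 -0.0029  0.03  ]
```

The line and the red mark coincide, so the slide is at about 0.060. Step 1 has been held long enough. Next I go to the cover.

```bash
python3 -c "
from h import *
plan([.53,-.40,.21],np.radians(58),46)"
```

```text
tilt [-0.003 -0.005 -1.   ] yaw 1.435 n 12 force [-0.7  0.6 -0.2] open 0.0852 t 6.45
[-42.1, 7.5, -1.0, 0, 0, np.float64(0.035)]
[-41.8, 9.0, -1.0, 0, 0, np.float64(0.035)]
[-41.5, 10.5, -1.0, 0, 0, np.float64(0.035)]
[-41.1, 11.9, -1.0, 0, 0, np.float64(0.035)]
[-40.7, 13.4, -1.0, 0, 0, np.float64(0.035)]
[-40.2, 14.8, -1.0, 0, 0, np.float64(0.035)]
[-39.6, 16.2, -1.0, 0, 0, np.float64(0.035)]
[-39.0, 17.6, -1.0, 0, 0, np.float64(0.035)]
[-38.4, 18.9, -1.0, 0, 0, np.float64(0.035)]
[-37.7, 20.3, -1.0, 0, 0, np.float64(0.035)]
[-36.9, 21.6, -1.0, 0, 0, np.float64(0.035)]
[-36.2, 22.9, -1.0, 0, 0, np.float64(0.035)]
```

Request:
drive_tool(motion=[[-42,8,-1,0,0,0.035,0],[-42,9,-1,0,0,0.035,0],[-42,10,-1,0,0,0.035,0],[-41,12,-1,0,0,0.035,0],[-41,13,-1,0,0,0.035,0],[-40,15,-1,0,0,0.035,0],[-40,16,-1,0,0,0.035,0],[-39,18,-1,0,0,0.035,0],[-38,19,-1,0,0,0.035,0],[-38,20,-1,0,0,0.035,0],[-37,22,-1,0,0,0.035,0],[-36,23,-1,0,0,0.035,0]])

```text
clock: 7.65
position: [0.5191, -0.4106, 0.1805]
orientation: [0.876, 0.483, -0.014, -0.018]
contact_force: [1.3, 0.5, 0.1]
opening: 0.0852
```

Request:
drive_tool(motion=[[0,0,0,0,0,0,0],[0,0,0,0,0,0,0],[0,0,0,0,0,0,0]])

```text
clock: 7.95
position: [0.5156, -0.4146, 0.1714]
orientation: [0.877, 0.48, -0.017, -0.023]
contact_force: [-0.2, 0.9, -0.7]
opening: 0.0852
```

```bash
python3 -c "
from h import *
c=shot('wrist','w5.png');f=c['frame'];v=proj(c,[.53,-.411,.03]);print(v)
print(models.search_frame('wrist','cover')[:3])
cv2.imwrite('pics/w5c.png',f[100:480,120:520][:,:,::-1])
plan([.53,-.411,.15],np.radians(58),46)"
```

```text
[344.54701854 212.58623472]
[{'rect': [291.4, 173.1, 398.4, 261.9], 'score': 0.81}, {'rect': [0.0, 129.7, 73.7, 255.9], 'score': 0.79}]
tilt [-0.05   0.024 -0.998] yaw 1.002 n 1 force [ 0.5  0.4 -0.4] open 0.0853 t 8.05
[10.0, 10.2, 22.3, 0, 0, np.float64(-0.01)]
```

View pics/w5c.png

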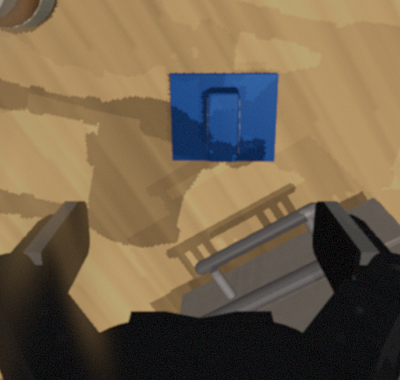

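```bash
python3 -c "
from h import *
c=camera('wrist')
P=lambda x,y:(120+x,100+y)
C=np.array([ray(c,P(*p),.027) for p in [(168,73),(279,72),(277,160),(172,161)]]);print(C.round(4).tolist(),'ctr',C.mean(0).round(4))
print('sides',[round(float(np.linalg.norm(C[i]-C[(i+1)%4])),4) for i in range(4)])
d=(C[0]+C[1]-C[2]-C[3]);print('yaw',np.degrees(np.arctan2(d[1],d[0])));d=C[1]+C[2]-C[0]-C[3];print('yaw from x',np.degrees(np.arctan2(d[1],d[0]))+90)
print('rib top',[ray(c,P(*p),.059).round(4).tolist() for p in [(205,95),(238,95),(240,158),(206,158)]])
for z in (.05,.1,.15): print('handle',z,[ray(c,P(*p),z).round(3).tolist() for p in [(200,268),(312,210),(290,190)]])
t=camera('top')
for z in (.1,.2): print([ray(t,p,z).round(3).tolist() for p in [(566,235),(570,285),(556,265)]])
o=readout.get_obs();M=R.from_quat(o['orientation']).as_matrix();z=M[:,2];w=np.cross(z,[0,0,-1]);print('tilt fix tool rot',(M.T@w).round(3))
"
```

```text
[[0.5098, -0.3625, 0.027], [0.5806, -0.4063, 0.027], [0.5454, -0.4659, 0.027], [0.4732, -0.4227, 0.027]] ctr [ 0.5273 -0.4143  0.027 ]
sides [0.0832, 0.0692, 0.0841, 0.0704]
yaw 59.04714971927709
yaw from x 58.67619784006
rib top [[0.5285, -0.3879, 0.059], [0.5475, -0.3998, 0.059], [0.5255, -0.4391, 0.059], [0.505, -0.4265, 0.059]]
handle 0.05 [[0.449, -0.505, 0.05], [0.549, -0.506, 0.05], [0.543, -0.483, 0.05]]
handle 0.1 [[0.47, -0.478, 0.1], [0.551, -0.478, 0.1], [0.546, -0.46, 0.1]]
handle 0.15 [[0.491, -0.45, 0.15], [0.553, -0.45, 0.15], [0.549, -0.436, 0.15]]
[[0.54, -0.483, 0.1], [0.44, -0.485, 0.1], [0.48, -0.46, 0.1]]
[[0.528, -0.43, 0.2], [0.44, -0.431, 0.2], [0.475, -0.409, 0.2]]
tilt fix tool rot [-0.053  0.008 -0.   ]
```

```bash
python3 -c "
from h import *
c=camera('side');o=c['extrinsics'][:3,3]
for p in [(375,111),(375,131),(375,152),(342,160),(362,173)]:
  q=ray(c,p,.0);d=q-o
  print(p,[(o+d*((y-o[1])/d[1])).round(3).tolist() for y in (-.48,-.52,-.56,-.6)], q.round(3))
t=camera('top')
f=t['frame'];a=cv2.resize(f[190:310,480:640],None,fx=3,fy=3,interpolation=cv2.INTER_CUBIC)
g=c['frame'];b=cv2.resize(g[75:215,320:440],None,fx=3,fy=3,interpolation=cv2.INTER_CUBIC)[:360]
im=np.zeros((420,480+360,3),np.uint8);im[:360,:480]=a;im[:360,480:]=b
im=im[:,:800]
cv2.imwrite('pics/cab.png',im[:,:,::-1])
"
```

```text
(375, 111) [[0.484, -0.48, 0.23], [0.49, -0.52, 0.219], [0.496, -0.56, 0.207], [0.502, -0.6, 0.195]] [ 0.601 -1.272  0.   ]
(375, 131) [[0.481, -0.48, 0.172], [0.487, -0.52, 0.159], [0.492, -0.56, 0.146], [0.498, -0.6, 0.133]] [ 0.556 -0.998  0.   ]
(375, 152) [[0.478, -0.48, 0.109], [0.483, -0.52, 0.094], [0.489, -0.56, 0.079], [0.495, -0.6, 0.064]] [ 0.519 -0.768  0.   ]
(342, 160) [[0.576, -0.48, 0.075], [0.585, -0.52, 0.059], [0.594, -0.56, 0.043], [0.602, -0.6, 0.026]] [ 0.616 -0.665  0.   ]
(362, 173) [[0.514, -0.48, 0.039], [0.521, -0.52, 0.022], [0.527, -0.56, 0.005], [0.534, -0.6, -0.013]] [ 0.529 -0.571  0.   ]
```

View pics/cab.png

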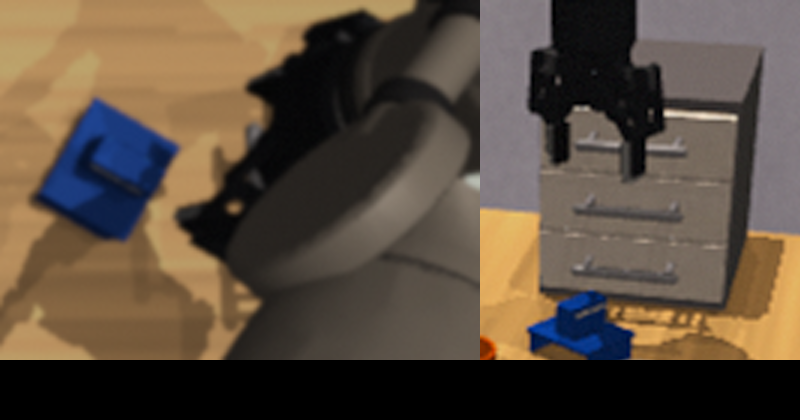

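Cabinet front is at y≈-0.57 with handles near -0.53, so the gripper has enough room. Levelling and descending to the cover at (0.527, -0.414), rib yaw 58.9°.

```bash
python3 -c "
from h import *
plan([.527,-.414,.10],np.radians(58.9),30)"
```

```text
tilt [-0.048  0.021 -0.999] yaw 1.002 n 3 force [0.8 0.6 0.9] open 0.0857 t 8.25
[2.0, 2.8, 24.7, 0, 0, np.float64(-0.009)]
[2.0, 2.8, 24.7, 0, 0, np.float64(-0.009)]
[2.0, 2.8, 24.7, 0, 0, np.float64(-0.009)]
```

Request:
drive_tool(motion=[[0,0,0,-0.05,0.008,-0.02,0],[2,4,20,0,0,0,0],[2,4,25,0,0,0,0],[0,0,20,0,0,0,0],[0,0,0,0,0,0,0]])

```text
clock: 8.75
position: [0.5283, -0.4138, 0.1115]
orientation: [0.871, 0.491, 0.001, 0.003]
contact_force: [0.2, -0.3, 0.4]
opening: 0.0854
```

```bash
cat >> h.py <<'E'
def tiltfix():
    M=R.from_quat(readout.get_obs()['orientation']).as_matrix();print('tiltfix',(M.T@np.cross(M[:,2],[0,0,-1])).round(3))
E
python3 -c "
from h import *
plan([.527,-.414,.031],np.radians(58.9),25);tiltfix()"
```

```text
tilt [ 0.006 -0.004 -1.   ] yaw 1.027 n 4 force [ 0.2 -0.3  0.4] open 0.0854 t 8.75
[-0.2, -0.2, 20.1, 0, 0, np.float64(-0.0)]
[-0.2, -0.2, 20.1, 0, 0, np.float64(-0.0)]
[-0.2, -0.2, 20.1, 0, 0, np.float64(-0.0)]
[-0.2, -0.2, 20.1, 0, 0, np.float64(-0.0)]
tiltfix [ 0.007  0.001 -0.   ]
```

Request:
drive_tool(motion=[[0,0,20,0.007,0,0,0],[0,0,20,0,0,0,0],[0,0,20,0,0,0,0],[0,0,18,0,0,0,0],[0,0,0,0,0,0,0],[0,0,0,0,0,0,0]])

```text
clock: 9.35
position: [0.5309, -0.4147, 0.0333]
orientation: [0.871, 0.492, 0.0, 0.003]
contact_force: [-0.3, -0.1, 0.4]
opening: 0.0853
```

```bash
python3 -c "
from h import *
plan([.527,-.414,.031],np.radians(58.9),25);tiltfix()"
```

```text
tilt [ 0.004 -0.005 -1.   ] yaw 1.028 n 1 force [-0.3 -0.1  0.4] open 0.0853 t 9.35
[-1.4, -3.7, 2.3, 0, 0, np.float64(0.0)]
tiltfix [0.006 0.003 0.   ]
```

Request:
drive_tool(motion=[[-1,-4,2,0.006,0.003,0,0],[0,0,0,0,0,0,255],[0,0,0,0,0,0,255],[0,0,0,0,0,0,255],[0,0,0,0,0,0,255],[0,0,0,0,0,0,255],[0,0,0,0,0,0,255],[0,0,0,0,0,0,255],[0,0,0,0,0,0,255]], grip_force=60)

```text
clock: 10.25
position: [0.5283, -0.4151, 0.0357]
orientation: [0.871, 0.492, 0.001, 0.003]
contact_force: [-0.6, -0.0, 1.4]
opening: 0.0211
```

```bash
python3 -c "
from h import *
plan([.527,-.414,.2],np.radians(58.9),40);tiltfix()"
```

```text
tilt [ 0.005 -0.004 -1.   ] yaw 1.028 n 5 force [-0.6 -0.   1.4] open 0.0211 t 10.25
[0.1, -0.3, -32.9, 0, 0, np.float64(0.0)]
[0.1, -0.3, -32.9, 0, 0, np.float64(0.0)]
[0.1, -0.3, -32.9, 0, 0, np.float64(0.0)]
[0.1, -0.3, -32.9, 0, 0, np.float64(0.0)]
[0.1, -0.3, -32.9, 0, 0, np.float64(0.0)]
tiltfix [ 0.007  0.001 -0.   ]
```

Request:
drive_tool(motion=[[0,0,-15,0,0,0,255],[0,0,-30,0,0,0,255],[0,0,-35,0,0,0,255],[0,0,-35,0,0,0,255],[0,0,-30,0,0,0,255],[0,0,0,0,0,0,255]])

```text
clock: 10.85
position: [0.527, -0.4138, 0.189]
orientation: [0.871, 0.492, 0.001, 0.002]
contact_force: [1.4, 0.2, -0.2]
opening: 0.0209
```

```bash
python3 -c "
from h import *
plan([.497,-.04,.17],np.radians(82.8),35);tiltfix()"
```

```text
tilt [ 0.004 -0.003 -1.   ] yaw 1.029 n 11 force [ 1.4  0.2 -0.2] open 0.0209 t 10.85
[27.7, -19.9, 1.7, 0, 0, np.float64(-0.038)]
[28.4, -18.8, 1.7, 0, 0, np.float64(-0.038)]
[29.1, -17.7, 1.7, 0, 0, np.float64(-0.038)]
[29.8, -16.6, 1.7, 0, 0, np.float64(-0.038)]
[30.4, -15.5, 1.7, 0, 0, np.float64(-0.038)]
[30.9, -14.3, 1.7, 0, 0, np.float64(-0.038)]
[31.5, -13.1, 1.7, 0, 0, np.float64(-0.038)]
[31.9, -11.9, 1.7, 0, 0, np.float64(-0.038)]
[32.4, -10.7, 1.7, 0, 0, np.float64(-0.038)]
[32.8, -9.5, 1.7, 0, 0, np.float64(-0.038)]
[33.1, -8.2, 1.7, 0, 0, np.float64(-0.038)]
tiltfix [0.004 0.    0.   ]
```

Request:
drive_tool(motion=[[28,-20,1,0,0,-0.038,255],[28,-19,1,0,0,-0.038,255],[29,-18,1,0,0,-0.038,255],[30,-17,1,0,0,-0.038,255],[30,-16,1,0,0,-0.038,255],[31,-14,1,0,0,-0.038,255],[32,-13,1,0,0,-0.038,255],[32,-12,1,0,0,-0.038,255],[32,-11,1,0,0,-0.038,255],[33,-10,1,0,0,-0.038,255],[33,-8,1,0,0,-0.038,255],[0,0,0,0,0,0,255]])

```text
clock: 12.05
position: [0.4858, -0.025, 0.1733]
orientation: [0.745, 0.667, -0.001, -0.0]
contact_force: [0.5, -0.8, -1.7]
opening: 0.0207
```

```bash
python3 -c "
from h import *
plan([.497,-.0026,.14],np.radians(82.8),20);tiltfix()
c=shot('wrist','w6.png');print(models.search_frame('wrist','cover')[:2])
cv2.imwrite('pics/w6c.png',c['frame'][60:480,120:520][:,:,::-1])"
```

```text
tilt [-0.002 -0.001 -1.   ] yaw 1.46 n 3 force [ 0.5 -0.8 -1.7] open 0.0207 t 12.05
[7.8, 2.9, 11.1, 0, 0, np.float64(0.005)]
[7.9, 2.8, 11.1, 0, 0, np.float64(0.005)]
[7.9, 2.8, 11.1, 0, 0, np.float64(0.005)]
tiltfix [-0.002  0.001  0.   ]
[{'rect': [77.7, 111.8, 216.6, 247.2], 'score': 0.92}, {'rect': [146.7, 418.2, 157.8, 426.4], 'score': 0.63}]
```

View pics/w6c.png

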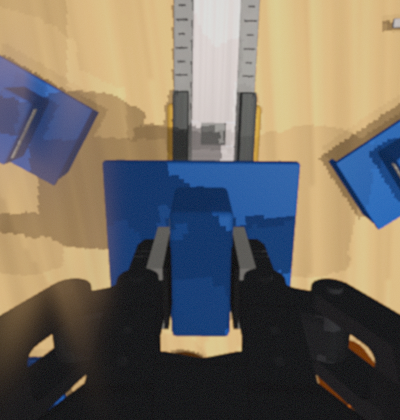

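The held cover's front edge runs from (225,221) to (418,222), and the slot is at (332,191). I use these to measure the cover in the hand and the gauge from the same picture.

```bash
python3 -c "
from h import *
c=camera('wrist');o=readout.get_obs();M=R.from_quat(o['orientation']).as_matrix();p=np.array(o['position'])
zt=p[2]-.0087
t=lambda u,z:(M.T@(ray(c,(120+u[0],60+u[1]),z)-p)*1e3).round(1)
for u in [(105,161),(298,162),(201.5,161.5)]: print('plate',t(u,zt))
for n,u,z in [('ribtop L back',(172,335),zt+.032),('ribtop R back',(231,334),zt+.032),('ribfrontL',(174,212),zt+.032),('ribfrontR',(228,212),zt+.032)]: print(n,t(u,z))
for n,u,z in [('cheekL',(172,104),.03),('cheekR',(257,104),.03),('slot front',(214,122),.016),('slot mid',(213,132),.016),('base L',(175,20),.01),('base R',(258,20),.01)]: print(n,t(u,z),ray(c,(120+u[0],60+u[1]),z).round(4))
print(p.round(4))
"
```

```text
plate [ 35.6 -39.9   8.6]
plate [35.3 39.1  8.6]
plate [35.4 -0.4  8.6]
ribtop L back [-23.2 -11.2 -23.2]
ribtop R back [-22.7  10.6 -23.2]
ribfrontL [ 25.3  -9.7 -23.4]
ribfrontR [ 25.3   8.4 -23.4]
cheekL [ 48.9 -22.1 143.5] [0.4708 0.0219 0.03  ]
cheekR [ 49.   41.2 143.5] [0.5336 0.0147 0.03  ]
slot front [ 33.9   9.8 157.5] [0.5008 0.0033 0.016 ]
slot mid [ 26.    9.1 157.6] [ 0.4992 -0.0045  0.016 ]
base L [109.5 -20.2 163.3] [0.4796 0.0818 0.01  ]
base R [109.6  42.2 163.3] [0.5416 0.0748 0.01  ]
[ 0.4871 -0.0288  0.1736]
```

```bash
python3 -c "
from h import *
plan([.4982,-.003,.09],np.radians(82.4),20);tiltfix()"
```

```text
tilt [-0.    -0.003 -1.   ] yaw 1.456 n 5 force [ 0.3 -0.5 -1.4] open 0.0213 t 12.2
[5.4, 1.6, 16.7, 0, 0, np.float64(0.004)]
[5.4, 1.6, 16.7, 0, 0, np.float64(0.004)]
[5.4, 1.6, 16.7, 0, 0, np.float64(0.004)]
[5.4, 1.6, 16.7, 0, 0, np.float64(0.004)]
[5.4, 1.5, 16.7, 0, 0, np.float64(0.004)]
tiltfix [ 0.     0.003 -0.   ]
```

Request:
drive_tool(motion=[[7,2,10,0,0,0.004,255],[7,2,16,0,0,0.004,255],[7,2,18,0,0,0.004,255],[6,2,20,0,0,0.004,255],[0,0,20,0,0,0,255],[0,0,0,0,0,0,255],[0,0,0,0,0,0,255]])

```text
clock: 12.9
position: [0.5007, -0.008, 0.0833]
orientation: [0.757, 0.654, -0.001, 0.001]
contact_force: [-0.2, -0.5, -1.1]
opening: 0.0211
```

```bash
python3 -c "
from h import *
plan([.4982,-.003,.09],np.radians(82.4),20);tiltfix()
c=shot('wrist','w7.png');s=camera('side')
a=c['frame'][60:360,150:490];g=cv2.resize(s['frame'][190:330,250:400],None,fx=2.8,fy=2.8,interpolation=cv2.INTER_CUBIC)
im=np.zeros((400,770,3),np.uint8);im[:300,:340]=a;im[:392,345:765]=g
cv2.imwrite('pics/w7c.png',im[:,:,::-1])"
```

```text
tilt [ 0.    -0.004 -1.   ] yaw 1.425 n 1 force [-0.2 -0.5 -1.1] open 0.0211 t 12.9
[4.6, -3.2, -6.7, 0, 0, np.float64(-0.013)]
tiltfix [ 0.001  0.003 -0.   ]
```

View pics/w7c.png

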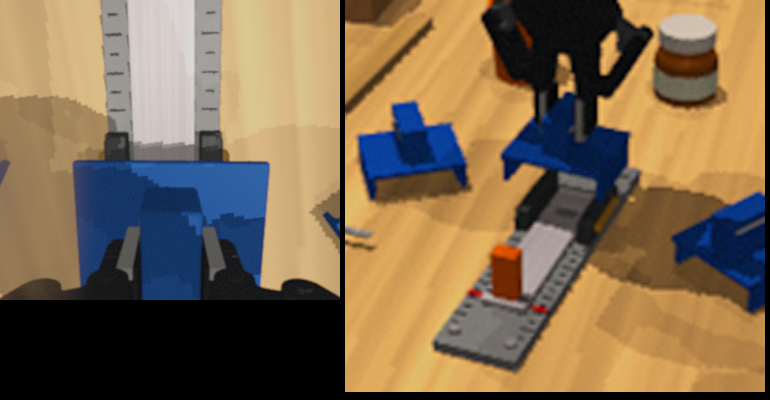

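```bash
python3 -c "
from h import *
c=camera('wrist');o=readout.get_obs();M=R.from_quat(o['orientation']).as_matrix();p=np.array(o['position'])
f=c['frame'];print(models.search_frame('wrist','gauge')[:1])
t=lambda u,z:(M.T@(ray(c,(150+u[0],60+u[1]),z)-p)*1e3).round(1)
for n,u,z in [('plateL',(74,162),p[2]-.0087),('plateR',(269,162),p[2]-.0087),('cheekL',(105,150),.03),('cheekR',(222,150),.03),('cheek front top',(163,137),.03),('cheek front bot',(163,132),.01),('baseL',(101,5),.01),('baseR',(221,5),.01)]: print(n,t(u,z),ray(c,(150+u[0],60+u[1]),z).round(4))
"
```

```text
[{'rect': [249.3, 1.7, 380.8, 219.8], 'score': 0.71}]
plateL [ 34.4 -40.    8.5] [0.4665 0.0319 0.0756]
plateR [34.4 39.8  8.7] [0.5453 0.0204 0.0756]
cheekL [ 30.5 -35.1  54.1] [0.4708 0.0273 0.03  ]
cheekR [30.5 26.6 54.2] [0.5319 0.0183 0.03  ]
cheek front top [37.4 -4.5 54.1] [0.5021 0.0297 0.03  ]
cheek front bot [37.1 -4.9 74.1] [0.5017 0.0294 0.01  ]
baseL [104.  -37.1  73.8] [0.4795 0.1002 0.01  ]
baseR [104.1  25.9  74. ] [0.5419 0.0911 0.01  ]
```

Both methods agree: move +5 and -3.7 mm, with a slight turn.

Request:
drive_tool(motion=[[5,-3.7,0,0.001,0.003,-0.018,255],[0,0,0,0,0,0,255],[0,0,0,0,0,0,255]])

```text
clock: 13.4
position: [0.4988, -0.002, 0.0862]
orientation: [0.75, 0.661, 0.002, 0.002]
contact_force: [-0.1, -0.0, -1.2]
opening: 0.0212
```

```bash
python3 -c "
from h import *
plan([.4977,-.0025,.06],np.radians(82.6),5);tiltfix()"
```

```text
tilt [ 0.005 -0.001 -1.   ] yaw 1.445 n 6 force [-0.1 -0.  -1.2] open 0.0212 t 13.4
[-0.1, -0.2, 4.4, 0, 0, np.float64(0.001)]
[-0.1, -0.2, 4.4, 0, 0, np.float64(0.001)]
[-0.1, -0.2, 4.4, 0, 0, np.float64(0.001)]
[-0.1, -0.2, 4.4, 0, 0, np.float64(0.001)]
[-0.1, -0.2, 4.4, 0, 0, np.float64(0.001)]
[-0.1, -0.2, 4.4, 0, 0, np.float64(0.001)]
tiltfix [ 0.005  0.    -0.   ]
```

Request:
drive_tool(motion=[[0,-1,5,0.005,0,0,255],[0,0,5,0,0,0,255],[0,0,5,0,0,0,255],[0,0,5,0,0,0,255],[0,0,4,0,0,0,255],[0,0,0,0,0,0,255],[0,0,0,0,0,0,255]])

```text
clock: 14.1
position: [0.4975, -0.0018, 0.0597]
orientation: [0.75, 0.661, -0.0, -0.0]
contact_force: [0.5, 0.4, -0.9]
opening: 0.0207
```

```bash
python3 -c "
from h import *
plan([.4977,-.0025,.056],np.radians(82.6),5);tiltfix()"
```

```text
tilt [-0.001 -0.    -1.   ] yaw 1.445 n 1 force [ 0.5  0.4 -0.9] open 0.0207 t 14.1
[-0.7, 0.3, 3.7, 0, 0, np.float64(0.003)]
tiltfix [-0.001  0.     0.   ]
```

Request:
drive_tool(motion=[[0,0,3,0,0,0,255],[0,0,3,0,0,0,255],[0,0,3,0,0,0,255],[0,0,3,0,0,0,255]])

```text
clock: 14.5
position: [0.4988, -0.002, 0.0498]
orientation: [0.75, 0.661, 0.001, 0.001]
contact_force: [-2.3, 0.8, 1.7]
opening: 0.0211
```

Request:
drive_tool(motion=[[0,0,3,0,0,0,255],[0,0,3,0,0,0,255],[0,0,2,0,0,0,255],[0,0,2,0,0,0,255]])

```text
clock: 14.9
position: [0.498, -0.0018, 0.0435]
orientation: [0.75, 0.662, 0.001, 0.001]
contact_force: [-8.3, 0.2, 24.8]
opening: 0.0207
```

Request:
drive_tool(motion=[[0,-1,0,0,0,0,255],[0,0,0,0,0,0,255]])

```text
clock: 15.1
position: [0.498, -0.0019, 0.0441]
orientation: [0.75, 0.662, 0.002, 0.003]
contact_force: [1.4, 0.1, -5.1]
opening: 0.021
```

```bash
python3 -c "
from h import *
plan([.4977,-.0025,.0437],np.radians(82.6),5);tiltfix()"
```

```text
tilt [ 0.006 -0.002 -1.   ] yaw 1.446 n 1 force [ 1.4  0.1 -5.1] open 0.021 t 15.1
[-0.7, -0.3, 0.4, 0, 0, np.float64(0.004)]
tiltfix [0.006 0.001 0.   ]
```

Request:
drive_tool(motion=[[0,-0.3,1,0.006,0.001,0,255],[0,0,1,0,0,0,255]])

```text
clock: 15.3
position: [0.498, -0.0018, 0.0435]
orientation: [0.75, 0.662, 0.0, 0.0]
contact_force: [-8.1, 0.8, 20.3]
opening: 0.021
```

```bash
python3 -c "
from h import *
for i in range(6):
  camera('wrist');o=readout.get_obs();print(o['clock'],o['contact_force'].round(1),o['position'].round(4))
tiltfix()"
```

```text
15.35 [-5.2 -0.6 14.2] [ 0.498  -0.0018  0.0435]
15.4 [-4.9  0.4 14.7] [ 0.498  -0.0018  0.0436]
15.45 [-5.2  0.6 13.6] [ 0.498  -0.0018  0.0435]
15.5 [-5.6  0.8 13.7] [ 0.498  -0.0018  0.0435]
15.55 [-5.1 -0.1 13.3] [ 0.498  -0.0018  0.0435]
15.6 [-5.8  0.6 13.8] [ 0.498  -0.0018  0.0435]
tiltfix [ 0.001  0.    -0.   ]
```

Steady push of about 13.7 N. One last look before handing in.

```bash
python3 -c "
from h import *
c=camera('wrist');s=camera('side')
a=c['frame'][60:360,150:490];g=cv2.resize(s['frame'][190:330,250:400],None,fx=2.8,fy=2.8,interpolation=cv2.INTER_CUBIC)
im=np.zeros((400,770,3),np.uint8);im[:300,:340]=a;im[:392,345:765]=g
cv2.imwrite('pics/fin.png',im[:,:,::-1])"
```

```text
(no output)
```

View pics/fin.png

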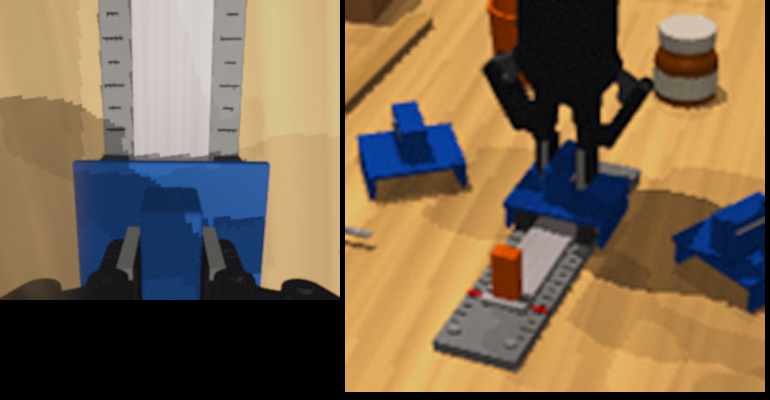

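```bash
python3 -c "
from h import *
c=camera('wrist');o=readout.get_obs();M=R.from_quat(o['orientation']).as_matrix();p=np.array(o['position'])
t=lambda u,z:(M.T@(ray(c,(150+u[0],60+u[1]),z)-p)*1e3).round(1)
for n,u,z in [('plate',(171,161.5),p[2]-.0087),('cheek front bot',(171,155),.01),('baseL',(99,5),.01),('baseR',(244,5),.01),('baseLlow',(104,140),.01),('baseRlow',(240,140),.01)]: print(n,t(u,z))
print(o['contact_force'].round(1),o['moment'].round(2))
"
```

```text
plate [34.6 -0.1  8.7]
cheek front bot [32.1 -0.1 33.6]
baseL [ 97.5 -31.   33.5]
baseR [97.6 31.1 33.6]
baseLlow [ 39.3 -31.6  33.5]
baseRlow [39.3 32.3 33.6]
[-5.2  0.  14.4] [ 0.03  0.72 -0.01]
```

Cover centre is within about 1 mm of the head's centre, square, home and pressed at about 14 N. Handing in.

```bash
python3 -c "
from h import *
print(job.job_done());o=readout.get_obs();print(o['clock'],o['contact_force'].round(1),o['position'].round(4))"
```

```text
the job is handed in; nothing more can be done
None
the job is handed in; nothing more can be done
```

I pulled the slide out to the red mark, put the rightmost cover on the head and pressed it until it snapped home. I handed the job in at about 16 s with the gripper still pressing; no verdict came back.

**Last checks:**
- **Slide:** with the grip released, the black line lined up with the red mark within about 1 mm. The final side picture still shows it there.
- **Seating:** the arm's height matched the expected home height within 0.3 mm. The cover's centre measured about 0.5 mm from the head's centre, and it looked square and level.
- **Push:** the upward force held steady at 13–15 N, a little above the 10 N asked for. There was also a sideways force of about 5 N.
- **Other things:** the arm did not touch any of them. The final picture takes in only the jar, part of the cup and two spare covers, all of them standing.

**Disagreements:**
- **Head position:** early camera estimates differed by up to 4 mm along the gauge. I settled it with two close looks while holding the cover just above the head.
- **First press:** it briefly reached about 25 N, and when I eased off, the force reversed to about 5 N of pull. I then pressed again to the final steady push.

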